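Fit the sensor boom to the stage

ROBOT

A 6-joint arm with a two-finger parallel gripper is mounted at the origin on the work surface. World frame = base frame: x ahead of the robot, y to its left, z up, the work surface at z = 0. Lengths are in m, angles in rad, forces in N, time in s.
With the tool pointing down it reaches from about 0.3 to 0.875 m from the base axis. Payload 6.4 kg.
Tool frame: the origin (TCP) lies between the finger pads; the fingertips stand ctrl.tip_extent ahead of it and the grasp point (between the pads) is the TCP (ctrl.tip_extent is the distance from the TCP to the fingertips, in m); z points along the fingers, y is the line along which they close (so a half turn about z gives the same grasp; the last joint's range is limited). The gripper opens to 85 mm and grips with 20 to 120 N. Pads are 22 mm wide; open, the fingers measure 114 mm over their backs; the gripper's body (76 mm by 85 mm) begins 54 mm behind the grasp point. The pads swing forward as they close: fully open they stand 13 mm farther back than shut.
Start: joints at [1.101, 0.181, 1.607, -0, 1.354, -0.206], TCP at [0.15, 0.555, 0.25] pointing down, gripper open.
Joint ranges: [-2.99, 2.99], [-0.89, 2.07], [0.3, 2.58], [-1.14, 4.28], [0, 2.63], [-3.12, 3.12]. Speed limits (rad/s): [2.57, 2.57, 3.01, 3.14, 3.14, 3.14].

INTERFACE

Orientations are given as a unit quaternion [w, x, y, z].
In Python, from bench import ctrl gives the robot as it stands.
- The arm moves only by the tool send_rows, never from a script. Its arguments are lists of equal length, an entry for each row: "dr": the turn, a rotation vector about the tool's x, y, z in units of 6 degrees (1.0 is 6 degrees), a list of three; "xyz": the shift along the tool's x, y, z in cm, a list of three; "jaw": the opening in per cent of the stroke, from 0 (shut) to 100 (fully open). In form: {"dr": [[wx, wy, wz], ...], "xyz": [[dx, dy, dz], ...], "jaw": [jaw, ...]}. A call has exactly 8 rows; each row is the pose to reach, as a shift and turn from the pose commanded when the call began, along the tool's axes at that moment; what a row does not reach only later rows make up. A row lasts 1/8 s, in which the tool goes at most 62.5 mm and 10.7 degrees, less where a joint would pass 70% of its speed; a pose out of reach is approached as far as the arm can. A call with a gripper value outside its range is refused whole. The fingers move at their own pace and stop on an object; the grip force is fixed at half the most. Time passes only in rows, so rows that repeat a pose let the fingers close, or fill a call up. It gives the time, the measured TCP pose, the force, the opening and the grip force at its end, in the units of the state.
- ctrl.get_obs(): the state, without advancing time (a new reading comes with each control period).
- ctrl.camera(name): name is "side" or "top"; returns the picture (480x640x3 uint8, red, green, blue); there is no depth.
- ctrl.calibration(name): a dict with "camera_matrix" (3x3 intrinsics, pixels), "D" ([k1, k2, p1, p2, k3] as OpenCV has them; the pictures are not rectified), "world_from_camera" (4x4, takes a point from camera to world coordinates). Camera axes: x right, y up, looking along -z (the intrinsics and any distortion apply to the point x, -y, -z); pixel columns grow to the right and rows downward; lengths in m; the calibration is good to about 2 mm. A picture is of the moment at which its call begins. calibration takes no time and is no camera call.
- ctrl.hand_in(): hands the job in; it is judged then, once.
The state is a dict: "time_s": time; "q": joint angles; "dq": joint speeds; "joint_efforts": joint torques, N m; "eef_pos": TCP position; "eef_rot": TCP orientation; "wrist_force": force on the tool from outside, world axes, zero at the start; "torque": the same for the moment, N m; "opening": opening from 0.0 (shut) to 1.0 (fully open); "grasp_force": force on a finger pad.
Only numpy, scipy, OpenCV 4.12 (cv2) and the standard library are available. Lean on these libraries where they do the work, as an engineer would, in place of code of your own. Each camera call takes 0.05 s, during which the arm holds its last target. There are 200 camera calls.

TASK

The sensor boom, the square aluminium tube with a black sensor block at one end and a sprung button near the other, lies on the bench. Plug it, button upwards, into the square receiver tube on the vertical stage and slide it in until the button pops up through the first hole, then let go so that it stays locked there. Ease it in gently and stop as soon as it has clicked, without forcing or ramming it, and leave the other things on the bench where they are.

Things in the scene. Friction and masses are not known exactly. Their poses are not given: they have to be found in the camera images.
- boom_mid (a point): The loose sensor boom, a square aluminium tube 25 x 25 mm, about 0.25 kg (varies), lying flat, button up. This point is on its axis, 12.5 mm above the underside, within 10 mm of its centre of mass: grip here across the 25 mm. x runs along the boom to the plug end, z up. Plug end at x = +150 mm (last 8 mm a black 21 mm square nose), button at +125 mm, black sensor block from -115 to -155 mm, its probe to -177.
- boom: The same boom. This origin is in the middle of its underside, 12.5 mm below boom_mid, with the same axes. The black sensor block is 40 x 36 x 25 mm.
- button (a joint): The boom's sprung button, m: 0 fully out, 0.009 pushed in flush. A steel pin 9 mm across with a chamfered top, standing 8.5 mm above the tube's upper face; its spring takes 1.5 N to start and 6 N fully in. It springs out by itself wherever a hole lies above it and then locks the boom both ways.
- receiver_mouth (a point): Where the receiver's mouth nominally is, on its axis, 105 to 135 mm above the bench; x points into the bore (the way the boom slides in), z up. The real mouth, as clamped by hand, lies up to 4 mm to either side (y) of here and up to 18 mm further in or out (x), which is not measured; height and direction are true. The receiver is a level square aluminium tube, bore 26.5 mm square, walls 3 mm.
- stage: The fixed black vertical stage that carries the receiver: foot plate 220 x 160 x 15 mm from 60 mm behind the mouth, column and motor 310 mm tall from 165 mm behind it. Origin on the bench below receiver_mouth, same axes. The mouth has a black flared collar, 22 mm long, 5 mm wider at the sides and below and 12.5 mm above, whose upper lip pushes the button in as the boom slides in. Nothing on it gives way.
- carriage_top (a point): Middle of the upper edge of the stage's black carriage, 50 mm above the receiver's axis and 168 mm in from the nominal mouth. The receiver's upper wall has two 10.5 mm holes, 55 and 95 mm in from its real mouth. Sliding the boom in takes 1 to 10 N; once the button is out through a hole the boom stops dead, with under 1 mm of play, and pushing on only strains it.
- offcut: Bystander: a loose 30 x 30 x 130 mm piece of grooved aluminium profile. Origin in the middle of its underside.
- flange: Bystander: a loose steel ring flange, 70 mm across, 14 mm high. Origin at the centre of its underside.
- wrench: Bystander: a loose flat wrench lying on the bench. Origin underneath it.
- driver: Bystander: a loose screwdriver lying on the bench. Origin underneath it.
- bottle: Bystander: a loose white bottle, 54 mm across, 160 mm high, upright. Origin at the centre of its underside.
- post: Bystander: a loose steel optics post, 25 mm thick and 75 mm high on a 50 mm foot. Origin at the centre of its underside.
- meter: Bystander: a loose yellow hand-held meter, 160 x 80 x 34 mm, lying on its back. Origin at the centre of its underside.

How it is judged:
On the way, in this order (a step that is already met when the one before it is completed fails the run):
1. the boom is carried clear of the bench (height (world z) of boom_mid above 0.06 m), for 0.2 s.
2. the boom slides in the bore with its button pushed in by the tube (value of joint button above 0.005 m and x of boom_mid in the frame of receiver_mouth above -0.115 m and y of boom_mid in the frame of receiver_mouth between -0.008 and 0.008 m and z of boom_mid in the frame of receiver_mouth between -0.012 and 0.008 m and angle between the x axis of boom_mid and the x axis of receiver_mouth, either way round below 0.06 rad and angle between boom_mid's own z axis and vertical below 0.06 rad), for 0.1 s.
At the end, for the whole second after the job is handed in: The boom sits in the receiver in line with it (within about 3 degrees), button up, its button fully out (within 2 mm) through the first hole, and it is at rest there, let go (value of joint button below 0.002 m and x of boom_mid in the frame of receiver_mouth between -0.0905 and -0.0495 m and y of boom_mid in the frame of receiver_mouth between -0.008 and 0.008 m and z of boom_mid in the frame of receiver_mouth between -0.012 and 0.008 m and angle between the x axis of boom_mid and the x axis of receiver_mouth, either way round below 0.06 rad and angle between boom_mid's own z axis and vertical below 0.06 rad and linear speed of boom below 0.01 m/s); the robot touches nothing.
It fails at once if the boom, while the fingers are on it, is forced against the stage with more than 35 N (contact force between boom and stage above 35 N and contact force between the fingers and boom above 1 N).
It fails at once if another thing on the bench is moved more than 30 mm (distance of any of offcut, flange, wrench, driver, bottle, post, meter from where it was at the start of the episode above 0.03 m).
It also fails if it takes over 67 s, if anything falls off the work surface, if the arm or the gripper's body presses on something with over 40 N, if the wrist force passes 120 N, or if a joint passes its speed limit or range.

## Working session

There is one attempt and no reset: what is moved stays moved. The work goes in short steps, Python scripts to look and compute and a tool call to move; the robot and the scene stay as the last step left them, time stands still between calls to the robot, and variables do not carry over. Pictures are saved under pics/ and viewed, at most 10 in all, crops included, and the job is handed in when it is done.

Besides the shell and the picture viewer there is one more tool, called after ">>>" as name(argument=value, ...) on one line, values as JSON. send_rows: Moves the arm, as the interface text tells. Its arguments: {"type":"object","properties":{"dr":{"type":"array","items":{"type":"array","items":{"type":"number"}}},"xyz":{"type":"array","items":{"type":"array","items":{"type":"number"}}},"jaw":{"type":"array","items":{"type":"number"}}},"required":["dr","xyz","jaw"]}

```bash
mkdir -p pics
python3 - <<'E'
from bench import ctrl
import cv2,numpy as np
np.set_printoptions(precision=4,suppress=True)
for n in("top","side"):
    cv2.imwrite(f"pics/{n}0.png",ctrl.camera(n)[:,:,::-1]); print(ctrl.calibration(n))
print(ctrl.get_obs(),ctrl.tip_extent)
E
```

```text
{'camera_matrix': array([[482.803 ,   0.    , 316.976 ],
       [  0.    , 482.803 , 238.9643],
       [  0.    ,   0.    ,   1.    ]]), 'D': array([0.0326, 0.    , 0.    , 0.    , 0.    ]), 'world_from_camera': array([[-0.0062,  0.9982, -0.0589,  0.5172],
       [-1.    , -0.0064, -0.0038, -0.0728],
       [-0.0042,  0.0589,  0.9983,  1.1994],
       [ 0.    ,  0.    ,  0.    ,  1.    ]])}
{'camera_matrix': array([[525.545 ,   0.    , 322.5005],
       [  0.    , 525.545 , 229.4627],
       [  0.    ,   0.    ,   1.    ]]), 'D': array([0.0356, 0.    , 0.    , 0.    , 0.    ]), 'world_from_camera': array([[ 0.9938,  0.0861, -0.0705,  0.5006],
       [-0.1112,  0.7443, -0.6586, -0.8936],
       [-0.0042,  0.6623,  0.7492,  1.0686],
       [ 0.    ,  0.    ,  0.    ,  1.    ]])}
{'time_s': 0.1, 'q': array([ 1.1007,  0.1815,  1.6079, -0.    ,  1.3538, -0.2063]), 'dq': array([-0.0001, -0.0029, -0.0034,  0.0021, -0.0009,  0.0016]), 'joint_efforts': array([  0.0003, -44.5888, -35.2232,  -0.0005,   0.0043,   0.    ]), 'eef_pos': array([0.1497, 0.5547, 0.2495]), 'eef_rot': array([-0.0003,  0.1315,  0.9913, -0.0007]), 'wrist_force': array([0.0585, 0.1785, 0.0375]), 'torque': array([-0.0042,  0.0164, -0.0009]), 'grasp_force': 0.0, 'opening': 0.9994999228465922} 0.019
```

View pics/top0.png

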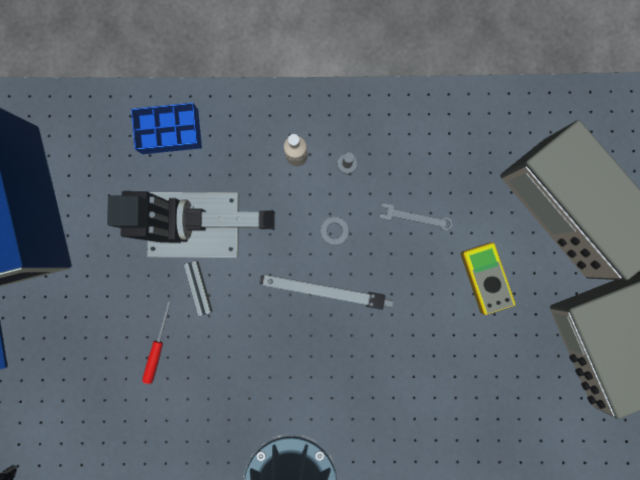

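View pics/side0.png

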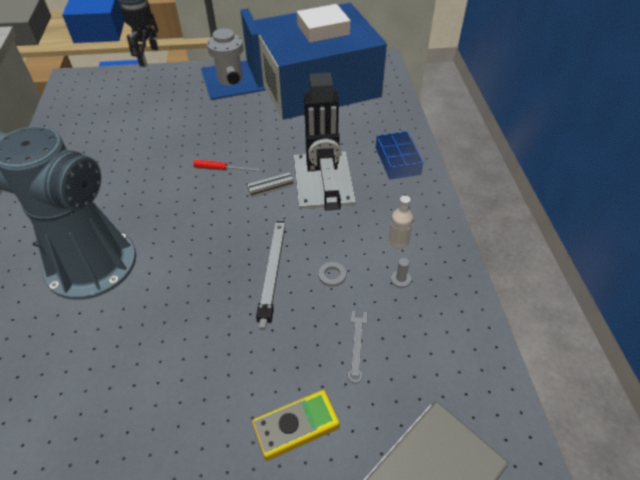

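The top view shows the boom from its plug end at about (262,280) to the sensor block at (376,300). The receiver collar is near (268,219) with the bore pointing left (+y). The side view agrees: the boom runs (280,225) to (264,315) and the collar is near (332,200). I'll zoom in on both.

```bash
cat > h.py <<'E'
import cv2,numpy as np
from bench import ctrl
from scipy.spatial.transform import Rotation as R
np.set_printoptions(precision=4,suppress=True)
def ray(n,px):
    c=ctrl.calibration(n);T=np.array(c["world_from_camera"])
    u=cv2.undistortPoints(np.array([[px]],float),np.array(c["camera_matrix"]),np.array(c["D"]))[0,0]
    return T[:3,3],T[:3,:3]@np.array([u[0],-u[1],-1.])
def onz(n,px,z):
    o,d=ray(n,px);return o+d*(z-o[2])/d[2]
def proj(n,P):
    c=ctrl.calibration(n);T=np.linalg.inv(np.array(c["world_from_camera"]))
    p=(T[:3,:3]@np.array(P,float).reshape(-1,3).T).T+T[:3,3]
    p=p*[1,-1,-1]
    return cv2.projectPoints(p,np.zeros(3),np.zeros(3),np.array(c["camera_matrix"]),np.array(c["D"]))[0][:,0]
def crop(n,img,x,y,w,h,s,f):
    cv2.imwrite(f,cv2.resize(img[y:y+h,x:x+w,::-1],None,fx=s,fy=s,interpolation=cv2.INTER_CUBIC))
E
python3 - <<'E'
from h import *
a=cv2.imread("pics/top0.png")[:,:,::-1];b=cv2.imread("pics/side0.png")[:,:,::-1]
crop("t",a,100,180,160*2-20,130,2.66,"pics/t1.png")
A=cv2.resize(a[185:315,140:400,::-1],(780,390),interpolation=cv2.INTER_CUBIC); cv2.imwrite("pics/t1.png",A)
B=cv2.resize(b[70:330,240:370,::-1],(300,600),interpolation=cv2.INTER_CUBIC)
B2=cv2.resize(b[120:220,285:365,::-1],(480,600),interpolation=cv2.INTER_CUBIC)
cv2.imwrite("pics/s1.png",np.hstack([B,B2]))
E
```

```text
(no output)
```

View pics/t1.png

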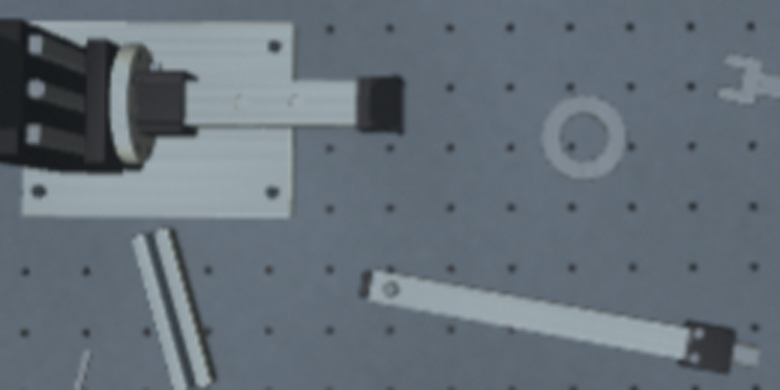

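View pics/s1.png

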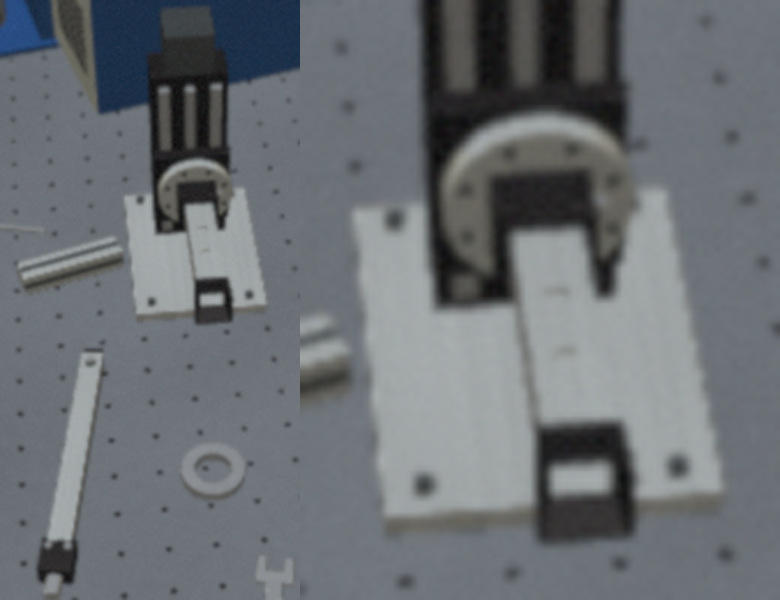

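Boom and receiver are clear in both crops. In the top crop the button is at (391,290), the block edge at (687,341), the holes at (293,101) and (240,101), and the mouth edge at x=403. Next I'll triangulate the same points in both views.

Run:
```python
from h import *
t=lambda x,y:((x+.5)/3-.5+140,(y+.5)/3-.5+185)
s2=lambda x,y:((x-300+.5)/6-.5+285,(y+.5)/6-.5+120)
k=300/130
s1=lambda x,y:((x+.5)/k-.5+240,(y+.5)/k-.5+70)
def tri(a,b):
    o1,d1=ray("top",a);o2,d2=ray("side",b);d1/=np.linalg.norm(d1);d2/=np.linalg.norm(d2)
    m=np.linalg.lstsq(np.c_[d1,-d2],o2-o1,rcond=None)[0]
    p,q=o1+m[0]*d1,o2+m[1]*d2;return (p+q)/2,np.linalg.norm(p-q)
print("hole1",tri(t(293,101),s2(566,351)));print("hole2",tri(t(240,101),s2(556,291)))
print("lip",tri(t(403,105),s2(582,458)))
print("tube/collar",tri(t(357,103.5),s2(582,425)))
print("button",tri(t(391,289),s1(91,363)), onz("top",t(391,289),.0335))
print("plugtip top",onz("top",t(361.5,284),.023),"tube end",onz("top",t(371,286),.025))
print("block",onz("top",t(687,340),.025),"far",onz("top",t(735,349),.025),"probe",onz("top",t(759,355),.0125))
for z in(.12,.13,.14,.15,.16):
  print(z,onz("top",t(293,101),z),onz("side",s2(566,351),z))
# tube edges from the top
for z in (.12,.135,.15):
  print("w",onz("top",t(270,80.5),z)[0]-onz("top",t(270,126),z)[0])
```

```text
hole1 (array([0.6265, 0.1083, 0.1291]), np.float64(0.0019781640944463927))
hole2 (array([0.6268, 0.1476, 0.1289]), np.float64(0.0019875051511215797))
lip (array([0.6222, 0.0251, 0.1461]), np.float64(0.00019254458345109932))
tube/collar (array([0.6259, 0.0607, 0.1302]), np.float64(0.0014069579224470553))
button (array([0.4851, 0.0463, 0.0243]), np.float64(6.949980065580317e-05)) [0.4854 0.0453 0.0335]
plugtip top [0.4893 0.0703 0.023 ] tube end [0.4877 0.0624 0.025 ]
block [ 0.4428 -0.1923  0.025 ] far [ 0.4354 -0.2308  0.025 ] probe [ 0.4296 -0.2519  0.0125]
0.12 [0.6284 0.1098 0.12  ] [0.6267 0.1179 0.12  ]
0.13 [0.6274 0.1081 0.13  ] [0.6254 0.1073 0.13  ]
0.14 [0.6264 0.1064 0.14  ] [0.6241 0.0966 0.14  ]
0.15 [0.6253 0.1047 0.15  ] [0.6227 0.0859 0.15  ]
0.16 [0.6243 0.1031 0.16  ] [0.6214 0.0753 0.16  ]
w 0.03417746808110633
w 0.03370251854716899
w 0.03322756901323176
```

Run:
```python
from h import *
g=cv2.GaussianBlur(cv2.imread("pics/top0.png",0).astype(np.float32),(0,0),.8)
def edge(xs,ylo,yhi,sgn):
    out=[]
    for x in xs:
        d=sgn*np.diff(g[ylo:yhi+1,x]); i=int(np.argmax(d)); i=min(max(i,1),len(d)-2)
        a,b,c=d[i-1:i+2]; o=.5*(a-c)/(a-2*b+c) if abs(a-2*b+c)>1e-6 else 0
        out.append((x,ylo+i+.5+o))
    return np.array(out)
def fit(e,z):
    W=np.array([onz("top",p,z) for p in e]); 
    c=np.polyfit(W[:,1],W[:,0],1); r=W[:,0]-np.polyval(c,W[:,1]); k=abs(r)<.0012
    c=np.polyfit(W[k,1],W[k,0],1); print("slope deg",np.degrees(np.arctan(c[0])),"x@y0",np.polyval(c,0),"x@y.025",np.polyval(c,.025),"x@.1",np.polyval(c,.1),r.std(),k.sum());return c
print("plate");fit(edge(range(160,236),188,198,1),.015);fit(edge(range(160,236),252,262,-1),.015)
print("tube over bench/plate");fit(edge(range(240,257),206,216,1),.113);fit(edge(range(240,257),222,232,-1),.113)
fit(edge(range(240,257),206,216,1),.129);fit(edge(range(240,257),222,232,-1),.129)
print("collar");fit(edge(range(262,272),206,216,-1),.141);fit(edge(range(262,272),224,236,1),.141)
h=g.T
def boom():
    for lo in (-8,0):
        e=[]
        for x in range(275,365):
            yc=282+(x-270)*(299-281.5)/(370-270)
            y0=int(yc+lo-2);d=np.diff(g[y0:y0+12,x])*(1 if lo<0 else -1)
            i=int(np.argmax(d));i=min(max(i,1),len(d)-2);a,b,c=d[i-1:i+2]
            e.append((x,y0+i+.5+.5*(a-c)/(a-2*b+c)))
        c=fit(np.array(e),.025 if lo<0 else .025);print(np.polyval(c,-.078))
print("boom");boom()
print(onz("top",(333.9,231.5),.014)) # flange
```

```text
plate
slope deg 0.6670013496334612 x@y0 0.7029362839219356 x@y.025 0.7032273313114382 x@.1 0.7041004734799461 0.00035926830829749814 76
slope deg 0.9164432773516633 x@y0 0.5409623337929023 x@y.025 0.5413622417123714 x@.1 0.5425619654707787 0.0001403041254939195 76
tube over bench/plate
slope deg 1.5542567728979881 x@y0 0.6422438933374015 x@y.025 0.6429222321876974 x@.1 0.6449572487385848 0.00010797405114942631 17
slope deg 0.9443327502432804 x@y0 0.610455682576973 x@y.025 0.610867762784247 x@.1 0.612104003406069 7.11835295214361e-05 17
slope deg 1.554256772897942 x@y0 0.6404318149068069 x@y.025 0.6411101537571027 x@.1 0.6431451703079901 0.00010638386354324391 17
slope deg 0.944332750243 x@y0 0.6091003450745575 x@y.025 0.6095124252818314 x@.1 0.610748665903653 7.013517424345725e-05 17
collar
slope deg -2.181265641124541 x@y0 0.6457030345392334 x@y.025 0.6447508177820428 x@.1 0.6418941675104712 0.00017390528145212237 10
slope deg -0.10293924395511385 x@y0 0.6030193198617602 x@y.025 0.6029744040950193 x@.1 0.6028396567947971 0.00017660269824490521 10
boom
slope deg 10.71200380576313 x@y0 0.48857016865821606 x@y.025 0.49329939255994926 x@.1 0.5074870642651488 0.0002684932395673969 90
0.47381499008480854
slope deg 10.827191829488083 x@y0 0.46371852370665634 x@y.025 0.4684998262992357 x@.1 0.48284373407697384 0.00021458343443202986 90
0.4488008596178087
[ 0.6053 -0.11    0.014 ]
```

```bash
cat >> h.py <<'E'
def delta(p,head,frm=None):
    """target TCP p with tool down, tool x at heading (deg) -> dr, xyz units"""
    o=ctrl.get_obs()
    p0,q=(o["eef_pos"],o["eef_rot"]) if frm is None else frm
    R0=R.from_quat(np.r_[q[1:],q[0]])
    h=np.radians(head);X=np.array([np.cos(h),np.sin(h),0]);Z=np.array([0,0,-1.])
    R1=R.from_matrix(np.c_[X,np.cross(Z,X),Z])
    print("dr",np.degrees((R0.inv()*R1).as_rotvec())/6,"xyz",R0.inv().apply(np.array(p)-p0)*100)
E
python3 -c "
from h import *
delta([.4614,-.0785,.12],79.23)"
```

```text
dr [-0.0139  0.0086 14.2753] xyz [-46.6067 -52.9792  13.0143]
```

>>> send_rows(dr=[[0,0,0.5],[0,0,1.3],[0,0,2.2],[0,0,3.1],[0,0,4.1],[0,0,5.1],[0,0,6.1],[0,0,7.1]], xyz=[[-1.5,-1.7,0],[-4,-4.5,0],[-7,-8,0],[-10,-11.5,0],[-13.5,-15,0],[-17,-19,0],[-20.5,-23,0],[-24,-27,0]], jaw=[100,100,100,100,100,100,100,100])

```text
time_s: 1.1
eef_pos: [0.3114, 0.2303, 0.2502]
eef_rot: [0.0, 0.484, 0.875, 0.0]
wrist_force: [1.3, 0.2, 0.5]
opening: 1.002
grasp_force: 0.0
```

```bash
python3 -c "
from h import *
print(ctrl.get_obs()['eef_pos']);delta([.4614,-.0785,.10],79.23)"
```

```text
[0.3114 0.2303 0.2502]
dr [0.0015 0.0001 7.1468] xyz [-34.1294  -3.717   15.0173]
```

>>> send_rows(dr=[[0,0,1],[0,0,2],[0,0,3.1],[0,0,4.2],[0,0,5.3],[0,0,6.3],[0,0,7],[0,0,7.15]], xyz=[[-4.5,-0.5,1.5],[-9.5,-1,3.5],[-14.5,-1.5,6],[-19.5,-2.1,8.5],[-25,-2.7,11],[-30,-3.3,13.5],[-33,-3.6,14.7],[-34.1,-3.7,15]], jaw=[100,100,100,100,100,100,100,100])

```text
time_s: 2.1
eef_pos: [0.4618, -0.0773, 0.0992]
eef_rot: [-0.001, 0.77, 0.638, -0.0]
wrist_force: [0.4, 0.3, -0.2]
opening: 0.997
grasp_force: 0.0
```

```bash
python3 -c "
from h import *
print(ctrl.get_obs()['eef_pos']);delta([.4614,-.0785,.022],79.23)"
```

```text
[ 0.4618 -0.0773  0.0992]
dr [-0.0206 -0.0049  0.0021] xyz [-0.1257  0.0018  7.7183]
```

>>> send_rows(dr=[[0,0,0],[0,0,0],[0,0,0],[0,0,0],[0,0,0],[0,0,0],[0,0,0],[0,0,0]], xyz=[[0,0,1.5],[0,0,3.5],[0,0,5.5],[-0.1,0,6.8],[-0.1,0,7.4],[-0.1,0,7.6],[-0.1,0,7.6],[-0.1,0,7.6]], jaw=[100,100,100,100,100,100,100,100])

```text
time_s: 3.1
eef_pos: [0.4623, -0.0773, 0.0248]
eef_rot: [0.0, 0.769, 0.639, 0.0]
wrist_force: [-0.1, 0.6, 0.0]
opening: 0.997
grasp_force: 0.0
```

>>> send_rows(dr=[[0,0,0],[0,0,0],[0,0,0],[0,0,0],[0,0,0],[0,0,0],[0,0,0],[0,0,0]], xyz=[[0,0,0],[0,0,0],[0,0,0],[0,0,0],[0,0,0],[0,0,0],[0,0,0],[0,0,0]], jaw=[80,60,45,35,20,10,10,10])

```text
time_s: 4.1
eef_pos: [0.462, -0.0772, 0.0245]
eef_rot: [0.0, 0.769, 0.639, 0.0]
wrist_force: [-0.4, 0.7, 4.7]
opening: 0.278
grasp_force: 60.2
```

```bash
python3 -c "
from h import *
print(ctrl.get_obs());
h=np.radians(90-.9)
delta([.6235,-.11,.123],89.1)"
```

```text
{'time_s': 4.1, 'q': array([-0.4198,  0.2973,  2.007 , -0.    ,  0.8369, -0.2345]), 'dq': array([ 0.0014,  0.0013,  0.0016,  0.0005, -0.0012,  0.0001]), 'joint_efforts': array([ -0.0669, -36.7863, -22.7724,   0.0346,  -0.4219,  -0.0033]), 'eef_pos': array([ 0.462 , -0.0772,  0.0245]), 'eef_rot': array([0.0001, 0.7695, 0.6386, 0.0001]), 'wrist_force': array([-0.4489,  0.6839,  4.7399]), 'torque': array([0.0912, 0.2673, 0.012 ]), 'grasp_force': 60.229262709617615, 'opening': 0.27801665666863346}
dr [ 0.0026  0.0009 -1.6196] xyz [-0.2478 16.4765 -9.8463]
```

```bash
python3 -c "
from h import *
delta([.6222,-.175,.125],89.1);delta([.48,-.175,.125],79.23)"
```

```text
dr [ 0.0026  0.0009 -1.6196] xyz [ -6.6604  17.5464 -10.0456]
dr [0.0026 0.0006 0.0254] xyz [ -9.2806   3.5699 -10.0492]
```

>>> send_rows(dr=[[0,0,0],[0,0,0],[0,0,0],[0,0,0],[0,0,0],[0,0,0],[0,0,0],[0,0,0]], xyz=[[0,0,-0.5],[0,0,-1.5],[0,0,-3],[0,0,-5],[-0.5,0,-7],[-2,0.5,-8.8],[-4,1.5,-9.7],[-6,2.5,-10]], jaw=[10,10,10,10,10,10,10,10])

```text
time_s: 5.1
eef_pos: [0.4763, -0.1423, 0.1253]
eef_rot: [0.001, 0.769, 0.639, 0.0]
wrist_force: [0.5, -0.2, -1.3]
opening: 0.275
grasp_force: 59.4
```

```bash
python3 -c "
from h import *
print(ctrl.get_obs()['eef_pos']);delta([.6222,-.175,.125],89.1)"
```

```text
[ 0.4763 -0.1423  0.1253]
dr [ 0.0164  0.0082 -1.6188] xyz [-0.5217 14.9453  0.056 ]
```

>>> send_rows(dr=[[0,0,0],[0,0,-0.2],[0,0,-0.5],[0,0,-0.9],[0,0,-1.3],[0,0,-1.5],[0,0,-1.62],[0,0,-1.62]], xyz=[[-0.3,1.5,0],[-0.5,4,0],[-0.5,7,0],[-0.5,10,0],[-0.5,12.5,0],[-0.5,14.3,0],[-0.5,14.9,0],[-0.5,14.9,0]], jaw=[10,10,10,10,10,10,10,10])

```text
time_s: 6.1
eef_pos: [0.6205, -0.1735, 0.1234]
eef_rot: [-0.001, 0.713, 0.701, -0.0]
wrist_force: [-0.0, 0.5, -2.3]
opening: 0.279
grasp_force: 59.3
```

Run:
```python
from h import *
print(ctrl.get_obs()['eef_pos'],ctrl.get_obs()['wrist_force'],ctrl.get_obs()['torque'])
a=ctrl.camera("top");b=ctrl.camera("side")
cv2.imwrite("pics/top1.png",a[:,:,::-1]);cv2.imwrite("pics/side1.png",b[:,:,::-1])
A=cv2.resize(a[190:260,180:440,::-1],(780,210),interpolation=cv2.INTER_CUBIC)
B=cv2.resize(b[140:335,250:450,::-1],(400,390),interpolation=cv2.INTER_CUBIC)
B2=cv2.resize(b[170:268,300:395,::-1],(380,390),interpolation=cv2.INTER_CUBIC)
cv2.imwrite("pics/c1.png",np.vstack([A,np.hstack([B,B2])]))
```

```text
[ 0.6205 -0.1735  0.1234] [-0.0448  0.4793 -2.2684] [ 0.0489 -0.0067  0.0644]
```

View pics/c1.png

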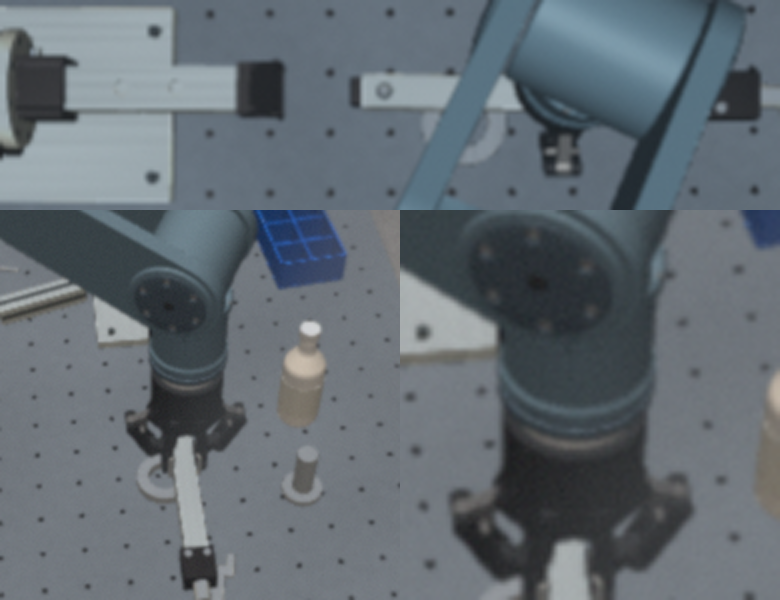

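The boom is held level in front of the receiver. Its front end is visible at crop (352–460, 91), the collar at (240–283, 90), and the tube centre is on row 88. I'll measure the lateral and angular offset in the same top view.

Run:
```python
from h import *
g=cv2.GaussianBlur(cv2.imread("pics/top1.png",0).astype(np.float32),(0,0),.8)
def edge(xs,ylo,yhi,sgn):
    out=[]
    for x in xs:
        d=sgn*np.diff(g[ylo:yhi+1,x]); i=int(np.argmax(d)); i=min(max(i,1),len(d)-2)
        a,b,c=d[i-1:i+2]; o=.5*(a-c)/(a-2*b+c)
        out.append((x,ylo+i+.5+o))
    return np.array(out)
def fit(e,z,y):
    W=np.array([onz("top",p,z) for p in e]);c=np.polyfit(W[:,1],W[:,0],1);r=W[:,0]-np.polyval(c,W[:,1]);k=abs(r)<.001
    c=np.polyfit(W[k,1],W[k,0],1);print("  deg",np.degrees(np.arctan(c[0])),"x",np.polyval(c,y),"n",k.sum());return np.polyval(c,y)
for nm,xs,r1,r2,z,y in (("boom",range(303,328),(208,218),(221,231),.124,-.05),("tube plate part",range(206,236),(206,217),(222,232),.1295,.1),("tube bench",range(240,257),(206,217),(222,232),.1295,.05),("collar",range(262,272),(205,215),(224,236),.141,.035)):
    s=-1 if nm=="collar" else 1
    print(nm);a=fit(edge(xs,*r1,s),z,y);b=fit(edge(xs,*r2,-s),z,y);print("  centre",(a+b)/2,"width",a-b)
t=lambda x,y:((x+.5)/3-.5+180,(y+.5)/3-.5+190)
print("button",onz("top",t(384,91),.13),"nose tip",onz("top",t(351.5,91),.124),"tube end",onz("top",t(360,91),.124),"hole1",onz("top",t(173,87),.1295),"lip",onz("top",t(283,89),.141))
# sideview: predicted block front-edge pos vs height
```

```text
boom
  deg 1.9955376592126073 x 0.6364147833596153 n 25
  deg 0.9726178362029329 x 0.6120815086804337 n 25
  centre 0.6242481460200244 width 0.02433327467918167
tube plate part
  deg 0.5782404342583689 x 0.6366553428395704 n 28
  deg 0.27012694008880894 x 0.6115627286564813 n 30
  centre 0.6241090357480259 width 0.025092614183089057
tube bench
  deg 1.5252420712428463 x 0.6417580462221849 n 17
  deg 1.0617575668523176 x 0.60979547821655 n 17
  centre 0.6257767622193675 width 0.031962568005634906
collar
  deg -1.9727629760338414 x 0.6443385550671294 n 10
  deg 0.04657381829746139 x 0.6029404378223618 n 10
  centre 0.6236394964447456 width 0.04139811724476761
button [ 0.6227 -0.0483  0.13  ] nose tip [ 0.6234 -0.0239  0.124 ] tube end [ 0.6234 -0.0302  0.124 ] hole1 [0.6267 0.1082 0.1295] lip [0.6236 0.0256 0.141 ]
```

Run:
```python
from h import *
from scipy.optimize import least_squares
gt=cv2.imread("pics/top0.png",0);gs=cv2.imread("pics/side0.png",0)
t=lambda x,y:((x+.5)/3-.5+140,(y+.5)/3-.5+185)
s2=lambda x,y:((x-300+.5)/6-.5+285,(y+.5)/6-.5+120)
k=300/130
s1=lambda x,y:((x+.5)/k-.5+240,(y+.5)/k-.5+70)
def tri(a,b):
    o1,d1=ray("top",a);o2,d2=ray("side",b);d1/=np.linalg.norm(d1);d2/=np.linalg.norm(d2)
    m=np.linalg.lstsq(np.c_[d1,-d2],o2-o1,rcond=None)[0]
    p,q=o1+m[0]*d1,o2+m[1]*d2;return (p+q)/2,q-p
def sub(g,p,w=3):
    return tuple(cv2.cornerSubPix(g,np.array([[p]],np.float32),(w,w),(-1,-1),(3,50,.001))[0,0])
for n,a,b,z in (("plate R",t(293,22),s2(722,490),.015),("plate L",t(291,216),s2(385,522),.015),("screw R",t(274,46),s2(679,467),.015),("screw L",t(272,192),s2(424,485),.015),("plate farL",t(23,216),s2(352,208),.015)):
    print(n,z,*tri(a,b));
    if 'plate' in n: print("   sub",*tri(sub(gt,a),sub(gs,b)))
# bench z=0 dots by blob: compare the two views
```

```text
plate R 0.015 [0.7033 0.1279 0.0144] [-0.0026  0.0001 -0.0004]
   sub [0.7025 0.1288 0.0121] [-0.0023  0.0001 -0.0003]
plate L 0.015 [0.5444 0.1298 0.0096] [-0.0013  0.     -0.    ]
   sub [0.5441 0.1312 0.0118] [ 0.0007 -0.      0.    ]
screw R 0.015 [0.6842 0.1431 0.0165] [-0.0008  0.     -0.0001]
screw L 0.015 [0.564  0.144  0.0175] [-0.001  0.    -0.   ]
plate farL 0.015 [0.5456 0.3464 0.0166] [-0.0015  0.     -0.    ]
   sub [0.546  0.3481 0.0143] [-0.0026  0.0001 -0.    ]
```

Run:
```python
from h import *
s2=lambda x,y:((x-300+.5)/6-.5+285,(y+.5)/6-.5+120)
o,d=ray("side",s2(525,90))
for y in(.234,.238,.242):print(y,o+d*(y-o[1])/d[1])
# predictions in side crop2 for an axis height
for za in(.111,.113,.115,.117):
    zt=za+.01625
    P=[[.6267,.1082,zt],[.6272,.1480,zt],[.629,.238,za+.05]]
    q=proj("side",P);print(za,(q-[285,120])*6+[300,0]+2.5)
P=[[.7035,.1295,.015],[.544,.1295,.015]];print((proj("side",P)-[285,120])*6+[300,0]+2.5)
b=cv2.imread("pics/side0.png");cv2.imwrite("pics/s2.png",cv2.resize(b[128:188,300:350],(500,600),interpolation=cv2.INTER_CUBIC))
```

```text
0.234 [0.6218 0.234  0.1729]
0.238 [0.6222 0.238  0.1698]
0.242 [0.6226 0.242  0.1666]
0.111 [[568.7129 353.9523]
 [559.0968 292.7931]
 [539.9675 104.3243]]
0.113 [[568.7388 350.5721]
 [559.1119 289.4094]
 [539.9621 100.8177]]
0.115 [[568.7648 347.1845]
 [559.127  286.0183]
 [539.9567  97.3037]]
0.117 [[568.7908 343.7895]
 [559.1422 282.6199]
 [539.9513  93.7821]]
[[724.7097 486.1315]
 [385.2596 514.3485]]
```

View pics/s2.png

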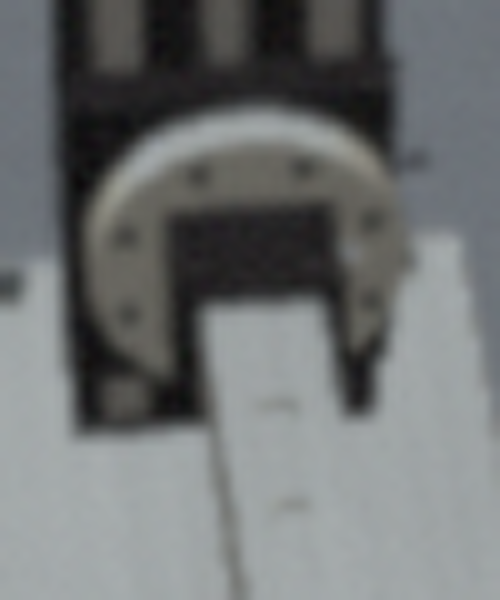

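```bash
python3 - <<'E'
from h import *
b=cv2.imread("pics/side0.png",0).astype(int)
print(b[183:214,333])   # column through collar middle
print(b[183:214,337])
s2=lambda x,y:((x-300+.5)/6-.5+285,(y+.5)/6-.5+120)
for r in (425,458,495,540):
    for y in(.0255,.0475,.053):
        o,d=ray("side",s2(585,r-6));p=o+d*(y-o[1])/d[1];print(r,y,p[2],end=" | ")
    print()
E
python3 - <<'E'
import cv2
b=cv2.imread("pics/side0.png");a=cv2.imread("pics/top0.png")
import numpy as np
B=cv2.resize(b[180:216,316:350],(510,540),interpolation=cv2.INTER_CUBIC)
A=cv2.resize(a[202:238,252:280],(280,360),interpolation=cv2.INTER_CUBIC);A=cv2.copyMakeBorder(A,0,180,0,0,0)
C=np.clip(np.hstack([B,A]).astype(float)*1.8,0,255);cv2.imwrite("pics/s3.png",C)
E
```

```text
[168 168 167 168 167 166 151  96  52  33  32  27  37  63 118 156 168 168
 150  94  55  54  53  53  53  50  65  92 110 113 113]
[163 163 163 165 162 163 148  91  43  36  31  33  32  36  55  66  69  68
  58  42  45  47  50  52  53  57  72 104 112 106  87]
425 0.0255 0.1680681141264707 | 425 0.0475 0.14651244585908008 | 425 0.053 0.14112352879223244 | 
458 0.0255 0.14910491462079822 | 458 0.0475 0.12709533719391708 | 458 0.053 0.12159294283719668 | 
495 0.0255 0.1273358343287473 | 495 0.0475 0.10480518528969984 | 495 0.053 0.09917252302993784 | 
540 0.0255 0.10010931367147025 | 540 0.0475 0.07692696199628768 | 540 0.053 0.07113137407749204 | [ WARN:0@0.043] global loadsave.cpp:1063 imwrite_ Unsupported depth image for selected encoder is fallbacked to CV_8U.
```

View pics/s3.png

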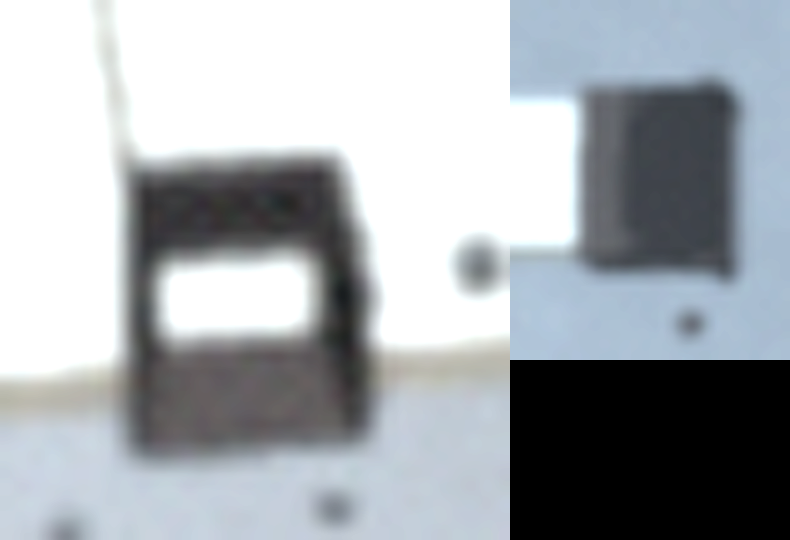

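The side crop shows the bore floor at the mouth, bright, with its lower edge at row 345 and the flare's front edge at row 450. Both put the receiver axis at z ≈ 0.1127, with the mouth at y ≈ 0.053. The boom is aligned laterally to about 1 mm, so I'll raise it about 1 mm and approach.

>>> send_rows(dr=[[0,0,0],[0,0,0],[0,0,0],[0,0,0],[0,0,0],[0,0,0],[0,0,0],[0,0,0]], xyz=[[0.5,0,-0.1],[1.3,0,-0.1],[2.2,0,-0.1],[3,0,-0.1],[3.8,0,-0.1],[4.5,0,-0.1],[5,0,-0.1],[5,0,-0.1]], jaw=[10,10,10,10,10,10,10,10])

```text
time_s: 7.2
eef_pos: [0.6217, -0.1227, 0.1253]
eef_rot: [-0.0, 0.712, 0.702, -0.0]
wrist_force: [-0.2, 0.6, -2.4]
opening: 0.277
grasp_force: 59.3
```

>>> send_rows(dr=[[0,0,0],[0,0,0],[0,0,0],[0,0,0],[0,0,0],[0,0,0],[0,0,0],[0,0,0]], xyz=[[0.2,0,0],[0.4,0,0],[0.6,0,0],[0.8,0,0],[1,0,0],[1.2,0,0],[1.3,0,0],[1.3,0,0]], jaw=[10,10,10,10,10,10,10,10])

```text
time_s: 8.2
eef_pos: [0.6219, -0.11, 0.1253]
eef_rot: [-0.0, 0.713, 0.702, -0.0]
wrist_force: [0.6, -0.3, -2.1]
opening: 0.279
grasp_force: 59.3
```

>>> send_rows(dr=[[0,0,0],[0,0,0],[0,0,0],[0,0,0],[0,0,0],[0,0,0],[0,0,0],[0,0,0]], xyz=[[0.1,0,0],[0.2,0,0],[0.4,0,0],[0.6,0,0],[0.8,0,0],[1,0,0],[1.2,0,0],[1.2,0,0]], jaw=[10,10,10,10,10,10,10,10])

```text
time_s: 9.2
eef_pos: [0.6221, -0.0979, 0.1253]
eef_rot: [-0.0, 0.713, 0.702, -0.0]
wrist_force: [-0.6, 0.4, -2.6]
opening: 0.281
grasp_force: 59.3
```

>>> send_rows(dr=[[0,0,0],[0,0,0],[0,0,0],[0,0,0],[0,0,0],[0,0,0],[0,0,0],[0,0,0]], xyz=[[0.05,0,0],[0.1,0,0],[0.15,0,0],[0.2,0,0],[0.25,0,0],[0.3,0,0],[0.35,0,0],[0.4,0,0]], jaw=[10,10,10,10,10,10,10,10])

```text
time_s: 10.2
eef_pos: [0.6222, -0.0941, 0.1253]
eef_rot: [-0.0, 0.713, 0.702, 0.0]
wrist_force: [-0.6, -0.0, -2.1]
opening: 0.276
grasp_force: 59.3
```

>>> send_rows(dr=[[0,0,0],[0,0,0],[0,0,0],[0,0,0],[0,0,0],[0,0,0],[0,0,0],[0,0,0]], xyz=[[0.05,0,0],[0.1,0,0],[0.15,0,0],[0.2,0,0],[0.25,0,0],[0.3,0,0],[0.35,0,0],[0.4,0,0]], jaw=[10,10,10,10,10,10,10,10])

```text
time_s: 11.2
eef_pos: [0.6222, -0.0905, 0.1252]
eef_rot: [0.0, 0.713, 0.702, -0.0]
wrist_force: [0.3, -2.7, -3.7]
opening: 0.278
grasp_force: 59.2
```

>>> send_rows(dr=[[0,0,0],[0,0,0],[0,0,0],[0,0,0],[0,0,0],[0,0,0],[0,0,0],[0,0,0]], xyz=[[0.05,0,0],[0.1,0,0],[0.15,0,0],[0.2,0,0],[0.25,0,0],[0.3,0,0],[0.35,0,0],[0.4,0,0]], jaw=[10,10,10,10,10,10,10,10])

```text
time_s: 12.2
eef_pos: [0.6223, -0.0862, 0.1252]
eef_rot: [0.0, 0.713, 0.702, -0.0]
wrist_force: [0.3, -4.0, -4.0]
opening: 0.278
grasp_force: 59.1
```

>>> send_rows(dr=[[0,0,0],[0,0,0],[0,0,0],[0,0,0],[0,0,0],[0,0,0],[0,0,0],[0,0,0]], xyz=[[0.05,0,0],[0.1,0,0],[0.15,0,0],[0.2,0,0],[0.25,0,0],[0.3,0,0],[0.35,0,0],[0.4,0,0]], jaw=[10,10,10,10,10,10,10,10])

```text
time_s: 13.2
eef_pos: [0.6223, -0.0823, 0.1252]
eef_rot: [0.0, 0.713, 0.702, -0.0]
wrist_force: [-0.1, -5.6, -4.9]
opening: 0.279
grasp_force: 59.0
```

>>> send_rows(dr=[[0,0,0],[0,0,0],[0,0,0],[0,0,0],[0,0,0],[0,0,0],[0,0,0],[0,0,0]], xyz=[[0.05,0,0],[0.1,0,0],[0.15,0,0],[0.2,0,0],[0.25,0,0],[0.3,0,0],[0.35,0,0],[0.4,0,0]], jaw=[10,10,10,10,10,10,10,10])

```text
time_s: 14.2
eef_pos: [0.6223, -0.0787, 0.1251]
eef_rot: [0.0, 0.713, 0.702, -0.0]
wrist_force: [-0.7, -7.0, -6.4]
opening: 0.278
grasp_force: 59.1
```

>>> send_rows(dr=[[0,0,0],[0,0,0],[0,0,0],[0,0,0],[0,0,0],[0,0,0],[0,0,0],[0,0,0]], xyz=[[0.05,0,0],[0.1,0,0],[0.15,0,0],[0.2,0,0],[0.25,0,0],[0.3,0,0],[0.35,0,0],[0.4,0,0]], jaw=[10,10,10,10,10,10,10,10])

```text
time_s: 15.2
eef_pos: [0.6224, -0.0738, 0.1252]
eef_rot: [-0.0, 0.713, 0.702, -0.0]
wrist_force: [0.3, -2.5, -5.6]
opening: 0.278
grasp_force: 59.1
```

>>> send_rows(dr=[[0,0,0],[0,0,0],[0,0,0],[0,0,0],[0,0,0],[0,0,0],[0,0,0],[0,0,0]], xyz=[[0.05,0,0],[0.1,0,0],[0.15,0,0],[0.2,0,0],[0.25,0,0],[0.3,0,0],[0.35,0,0],[0.4,0,0]], jaw=[10,10,10,10,10,10,10,10])

```text
time_s: 16.2
eef_pos: [0.6226, -0.07, 0.1253]
eef_rot: [-0.0, 0.713, 0.702, 0.0]
wrist_force: [-0.2, -2.6, -6.4]
opening: 0.278
grasp_force: 59.1
```

>>> send_rows(dr=[[0,0,0],[0,0,0],[0,0,0],[0,0,0],[0,0,0],[0,0,0],[0,0,0],[0,0,0]], xyz=[[0.1,0,0],[0.2,0,0],[0.3,0,0],[0.45,0,0],[0.6,0,0],[0.75,0,0],[0.9,0,0],[1,0,0]], jaw=[10,10,10,10,10,10,10,10])

```text
time_s: 17.2
eef_pos: [0.6227, -0.06, 0.1253]
eef_rot: [-0.0, 0.713, 0.702, 0.0]
wrist_force: [0.7, -3.0, -6.8]
opening: 0.277
grasp_force: 59.1
```

>>> send_rows(dr=[[0,0,0],[0,0,0],[0,0,0],[0,0,0],[0,0,0],[0,0,0],[0,0,0],[0,0,0]], xyz=[[0.1,0,0],[0.2,0,0],[0.3,0,0],[0.45,0,0],[0.6,0,0],[0.75,0,0],[0.9,0,0],[1,0,0]], jaw=[10,10,10,10,10,10,10,10])

```text
time_s: 18.2
eef_pos: [0.6228, -0.05, 0.1253]
eef_rot: [-0.0, 0.713, 0.702, -0.0]
wrist_force: [0.4, -3.5, -6.0]
opening: 0.275
grasp_force: 59.1
```

>>> send_rows(dr=[[0,0,0],[0,0,0],[0,0,0],[0,0,0],[0,0,0],[0,0,0],[0,0,0],[0,0,0]], xyz=[[0.1,0,0],[0.2,0,0],[0.3,0,0],[0.45,0,0],[0.6,0,0],[0.75,0,0],[0.9,0,0],[1,0,0]], jaw=[10,10,10,10,10,10,10,10])

```text
time_s: 19.2
eef_pos: [0.623, -0.04, 0.1253]
eef_rot: [-0.0, 0.713, 0.702, -0.0]
wrist_force: [0.2, -3.6, -6.6]
opening: 0.279
grasp_force: 59.1
```

Smooth sliding, about 3.5 N. From here I'll use smaller steps.

>>> send_rows(dr=[[0,0,0],[0,0,0],[0,0,0],[0,0,0],[0,0,0],[0,0,0],[0,0,0],[0,0,0]], xyz=[[0.1,0,0],[0.2,0,0],[0.3,0,0],[0.4,0,0],[0.5,0,0],[0.6,0,0],[0.7,0,0],[0.8,0,0]], jaw=[10,10,10,10,10,10,10,10])

```text
time_s: 20.2
eef_pos: [0.6231, -0.032, 0.1253]
eef_rot: [-0.0, 0.713, 0.702, -0.0]
wrist_force: [-0.7, -2.6, -6.5]
opening: 0.276
grasp_force: 59.1
```

>>> send_rows(dr=[[0,0,0],[0,0,0],[0,0,0],[0,0,0],[0,0,0],[0,0,0],[0,0,0],[0,0,0]], xyz=[[0.05,0,0],[0.1,0,0],[0.15,0,0],[0.2,0,0],[0.25,0,0],[0.3,0,0],[0.35,0,0],[0.4,0,0]], jaw=[10,10,10,10,10,10,10,10])

```text
time_s: 21.2
eef_pos: [0.6232, -0.0281, 0.1253]
eef_rot: [-0.0, 0.713, 0.702, -0.0]
wrist_force: [-1.3, -4.3, -7.2]
opening: 0.279
grasp_force: 59.1
```

Run:
```python
from h import *
a=ctrl.camera("top")
cv2.imwrite("pics/t2.png",cv2.resize(a[190:260,180:340,::-1],(800,350),interpolation=cv2.INTER_CUBIC))
```

```text
(no output)
```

View pics/t2.png

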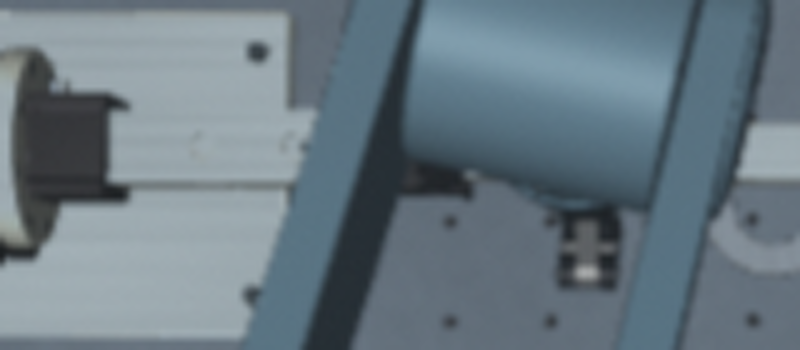

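The first hole, at about (290,143), is about to go under the forearm, so I'll detect the click from the force and take 1.6 mm steps.

>>> send_rows(dr=[[0,0,0],[0,0,0],[0,0,0],[0,0,0],[0,0,0],[0,0,0],[0,0,0],[0,0,0]], xyz=[[0.03,0,0],[0.06,0,0],[0.09,0,0],[0.12,0,0],[0.15,0,0],[0.18,0,0],[0.21,0,0],[0.24,0,0]], jaw=[10,10,10,10,10,10,10,10])

```text
time_s: 22.25
eef_pos: [0.6232, -0.0257, 0.1253]
eef_rot: [0.0, 0.713, 0.702, -0.0]
wrist_force: [-0.3, -2.9, -5.7]
opening: 0.276
grasp_force: 59.1
```

>>> send_rows(dr=[[0,0,0],[0,0,0],[0,0,0],[0,0,0],[0,0,0],[0,0,0],[0,0,0],[0,0,0]], xyz=[[0.02,0,0],[0.04,0,0],[0.06,0,0],[0.08,0,0],[0.1,0,0],[0.12,0,0],[0.14,0,0],[0.16,0,0]], jaw=[10,10,10,10,10,10,10,10])

```text
time_s: 23.25
eef_pos: [0.6233, -0.0241, 0.1253]
eef_rot: [-0.0, 0.713, 0.702, 0.0]
wrist_force: [-0.3, -2.1, -6.0]
opening: 0.271
grasp_force: 59.1
```

>>> send_rows(dr=[[0,0,0],[0,0,0],[0,0,0],[0,0,0],[0,0,0],[0,0,0],[0,0,0],[0,0,0]], xyz=[[0.02,0,0],[0.04,0,0],[0.06,0,0],[0.08,0,0],[0.1,0,0],[0.12,0,0],[0.14,0,0],[0.16,0,0]], jaw=[10,10,10,10,10,10,10,10])

```text
time_s: 24.25
eef_pos: [0.6233, -0.0225, 0.1253]
eef_rot: [-0.0, 0.713, 0.702, 0.0]
wrist_force: [0.5, -2.1, -6.4]
opening: 0.276
grasp_force: 59.1
```

>>> send_rows(dr=[[0,0,0],[0,0,0],[0,0,0],[0,0,0],[0,0,0],[0,0,0],[0,0,0],[0,0,0]], xyz=[[0.02,0,0],[0.04,0,0],[0.06,0,0],[0.08,0,0],[0.1,0,0],[0.12,0,0],[0.14,0,0],[0.16,0,0]], jaw=[10,10,10,10,10,10,10,10])

```text
time_s: 25.25
eef_pos: [0.6233, -0.0204, 0.1254]
eef_rot: [-0.0, 0.713, 0.702, 0.0]
wrist_force: [0.4, 5.7, -4.3]
opening: 0.275
grasp_force: 60.8
```

The y force flipped sign and the z force dropped, so the button seems to be entering the hole. I'll hold for a moment and read again.

>>> send_rows(dr=[[0,0,0],[0,0,0],[0,0,0],[0,0,0],[0,0,0],[0,0,0],[0,0,0],[0,0,0]], xyz=[[0,0,0],[0,0,0],[0.01,0,0],[0.02,0,0],[0.03,0,0],[0.04,0,0],[0.05,0,0],[0.05,0,0]], jaw=[10,10,10,10,10,10,10,10])

```text
time_s: 26.25
eef_pos: [0.6233, -0.0204, 0.1253]
eef_rot: [-0.0, 0.713, 0.702, 0.0]
wrist_force: [-1.3, 5.2, -2.8]
opening: 0.278
grasp_force: 61.0
```

>>> send_rows(dr=[[0,0,0],[0,0,0],[0,0,0],[0,0,0],[0,0,0],[0,0,0],[0,0,0],[0,0,0]], xyz=[[0.01,0,0],[0.02,0,0],[0.03,0,0],[0.04,0,0],[0.05,0,0],[0.06,0,0],[0.07,0,0],[0.07,0,0]], jaw=[10,10,10,10,10,10,10,10])

```text
time_s: 27.25
eef_pos: [0.6234, -0.0201, 0.1254]
eef_rot: [0.0, 0.713, 0.702, -0.0]
wrist_force: [-1.0, 0.3, -3.6]
opening: 0.278
grasp_force: 61.0
```

>>> send_rows(dr=[[0,0,0],[0,0,0],[0,0,0],[0,0,0],[0,0,0],[0,0,0],[0,0,0],[0,0,0]], xyz=[[0.01,0,0],[0.02,0,0],[0.03,0,0],[0.04,0,0],[0.05,0,0],[0.06,0,0],[0.07,0,0],[0.07,0,0]], jaw=[10,10,10,10,10,10,10,10])

```text
time_s: 28.25
eef_pos: [0.6234, -0.019, 0.1253]
eef_rot: [0.0, 0.713, 0.702, 0.0]
wrist_force: [0.5, -1.6, -3.3]
opening: 0.281
grasp_force: 61.0
```

>>> send_rows(dr=[[0,0,0],[0,0,0],[0,0,0],[0,0,0],[0,0,0],[0,0,0],[0,0,0],[0,0,0]], xyz=[[0.01,0,0],[0.02,0,0],[0.03,0,0],[0.04,0,0],[0.05,0,0],[0.06,0,0],[0.06,0,0],[0.06,0,0]], jaw=[10,10,10,10,10,10,10,10])

```text
time_s: 29.25
eef_pos: [0.6233, -0.0184, 0.1253]
eef_rot: [-0.0, 0.713, 0.702, 0.0]
wrist_force: [0.2, -0.2, -2.9]
opening: 0.281
grasp_force: 61.0
```

>>> send_rows(dr=[[0,0,0],[0,0,0],[0,0,0],[0,0,0],[0,0,0],[0,0,0],[0,0,0],[0,0,0]], xyz=[[0.01,0,0],[0.02,0,0],[0.03,0,0],[0.04,0,0],[0.05,0,0],[0.06,0,0],[0.06,0,0],[0.06,0,0]], jaw=[10,10,10,10,10,10,10,10])

```text
time_s: 30.25
eef_pos: [0.6234, -0.0181, 0.1253]
eef_rot: [0.0, 0.713, 0.702, -0.0]
wrist_force: [-1.5, -4.4, -3.2]
opening: 0.277
grasp_force: 61.0
```

Force is building with almost no motion, and the z load is back to the boom's weight alone, so the button is out and the boom is locked. I'll ease back slightly, release, and look.

>>> send_rows(dr=[[0,0,0],[0,0,0],[0,0,0],[0,0,0],[0,0,0],[0,0,0],[0,0,0],[0,0,0]], xyz=[[-0.03,0,0],[-0.03,0,0],[-0.03,0,0],[-0.03,0,0],[-0.03,0,0],[-0.03,0,0],[-0.03,0,0],[-0.03,0,0]], jaw=[10,10,40,60,80,100,100,100])

```text
time_s: 31.25
eef_pos: [0.6233, -0.0181, 0.1253]
eef_rot: [-0.0, 0.713, 0.702, -0.0]
wrist_force: [0.1, 0.3, 0.4]
opening: 1.003
grasp_force: 0.0
```

>>> send_rows(dr=[[0,0,0],[0,0,0],[0,0,0],[0,0,0],[0,0,0],[0,0,0],[0,0,0],[0,0,0]], xyz=[[0,0,0],[0,0,-1],[0,0,-3],[0,0,-6],[0,0,-9],[-2,0,-12],[-5,0,-14],[-8,0,-15]], jaw=[100,100,100,100,100,100,100,100])

```text
time_s: 32.25
eef_pos: [0.6229, -0.099, 0.2792]
eef_rot: [0.002, 0.712, 0.702, 0.001]
wrist_force: [0.4, -0.4, 0.6]
opening: 0.999
grasp_force: 0.0
```

>>> send_rows(dr=[[0,0,0],[0,0,0],[0,0,0],[0,0,0],[0,0,0],[0,0,0],[0,0,0],[0,0,0]], xyz=[[-3,0,0],[-7,0,0],[-11,0,0],[-15,0,0],[-18,0,0],[-20,0,0],[-20,0,0],[-20,0,0]], jaw=[100,100,100,100,100,100,100,100])

```text
time_s: 33.25
eef_pos: [0.6191, -0.297, 0.2756]
eef_rot: [-0.0, 0.712, 0.702, 0.0]
wrist_force: [1.2, 0.1, 0.2]
opening: 1.004
grasp_force: 0.0
```

Run:
```python
from h import *
print(ctrl.get_obs()['eef_pos'],ctrl.get_obs()['wrist_force'])
a=ctrl.camera("top");b=ctrl.camera("side");cv2.imwrite("pics/top3.png",a[:,:,::-1]);cv2.imwrite("pics/side3.png",b[:,:,::-1])
A=cv2.resize(a[195:245,200:360,::-1],(800,250),interpolation=cv2.INTER_CUBIC)
B=cv2.resize(b[150:250,260:420,::-1],(544,340),interpolation=cv2.INTER_CUBIC)
C=cv2.resize(b[160:190,315:338,::-1],(256,340),interpolation=cv2.INTER_CUBIC)
cv2.imwrite("pics/f.png",np.vstack([A,np.hstack([B,C])]))
```

```text
[ 0.6191 -0.297   0.2756] [1.1652 0.0571 0.2122]
```

View pics/f.png

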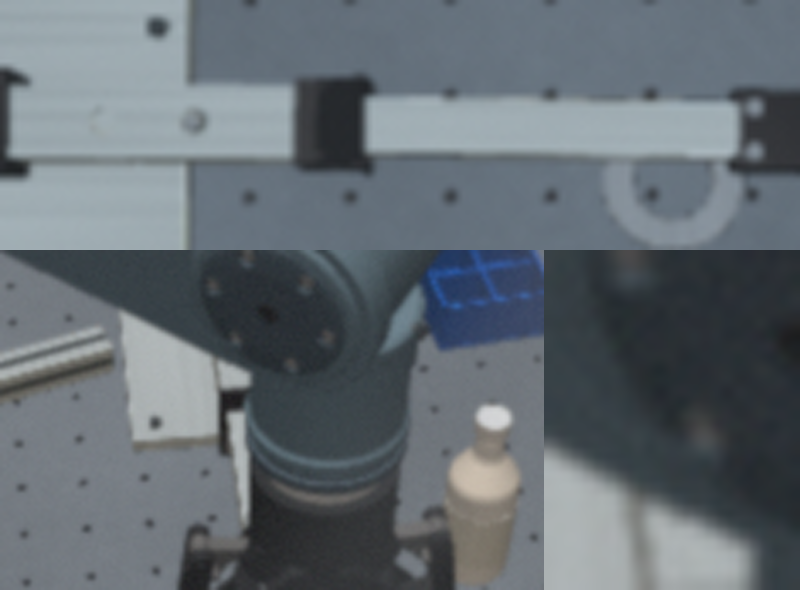

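The top view shows the button standing up through the first hole at crop (195,121), with the second hole empty at (100,121). The boom is in line with the receiver, and the gripper is clear of it.

```bash
python3 -c "
from bench import ctrl
print(ctrl.hand_in())"
```

```text
the job is handed in; nothing more can be done
None
```

The boom is in the receiver, button up and out through the first hole, released with the gripper clear; the job was handed in at about 33 s, and the hand-in returned no verdict.

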